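# Set the clearance of a tube-rack hold-down

### The arm

A 6-joint arm with a two-finger parallel gripper is mounted at the origin on a cart in front of the work surface, level with it; the furniture and walls round the work are solid. World frame = base frame: x ahead of the robot, y to its left, z up, the work surface at z = 0. Lengths are in m, angles in rad, forces in N, time in s.
With the tool pointing down it reaches from about 0.375 to 0.9 m from the base axis. Payload 3.1 kg.
Tool frame: the origin (TCP) lies between the finger pads; the fingertips stand 8 mm ahead of it and the grasp point (between the pads) lies 11 mm behind it; z points along the fingers, y is the line along which they close (so a half turn about z gives the same grasp; the last joint's range is limited). The gripper opens to 87 mm and grips with 3 to 60 N. Pads are 19 mm wide; open, the fingers measure 117 mm over their backs; the gripper's body (75 mm by 190 mm) begins 51 mm behind the grasp point.
Start: joints at [-1.359, 0.527, 1.433, -0, 1.181, -0.178], TCP at [0.238, -0.578, 0.231] pointing down, gripper open.
Joint ranges: [-3.08, 3.08], [-0.75, 2.2], [0.22, 2.44], [-1.43, 4.57], [0, 2.65], [-2.85, 2.85]. Speed limits (rad/s): [2.79, 2.79, 3.14, 3.14, 3.14, 3.14].

### API

Orientations are given as a unit quaternion [x, y, z, w].
In Python, from rig import robot, vision, job gives the robot as it stands.
- The arm moves only by the shell command python3 -m handwheel 'ROWS' [OPENING] [FORCE]. ROWS is JSON, a list of rows, each a list of 4 numbers: the shift along the tool's x, y, z as a fraction of full scale, then the turn about the tool's z as a fraction of full scale. A call has 1 to 20 rows; each row is the pose to reach, as a shift and turn from the pose commanded when the call began, along the tool's axes at that moment, turning the shorter way round; what a row does not reach only later rows make up. Full scale, the value 1, is 300 mm for a shift and 2 pi rad for a turn. A row lasts 1/12 s, in which the tool goes at most 41.7 mm and 7.16 degrees, less where a joint would pass 70% of its speed; a pose out of reach is approached as far as the arm can. A call with a number of a shift or a turn outside -1 to 1 is refused whole. A call with a gripper value outside its range is refused whole. OPENING is the opening in per cent of the stroke, from 0 (shut) to 100 (fully open), set as the call begins (- or left out, the last holds). The fingers move at their own pace and stop on an object; FORCE is the grip in N (left out, the last holds). Time passes only in rows, so rows that repeat a pose let the fingers close. It gives the time, the measured TCP pose, the force, the opening and the grip force at its end, in the units of the state.
- robot.get_obs(): the state, without advancing time (a new reading comes with each control period).
- vision.camera(name): name is "scene" or "top"; returns a dict with "frame" (480x640x3 uint8, red, green, blue), "K" (3x3 intrinsics, pixels), "cam_to_world" (4x4, takes a point from camera to world coordinates). Camera axes: x right, y down, z forward; pixel columns grow to the right and rows downward; lengths in m; the calibration is good to about 2 mm. A picture is of the moment at which its call begins. There is no depth.
- job.hand_in(): hands the job in; it is judged then, once.
Trained networks look in the newest picture that a camera, given by its name, has taken for a name from the list of things; names that differ only in an ending like _2 or _b are one class to them, and where a whole thing is asked for, a point or a joint stands for the part that bears it (a point fixed in the world has none). Each returns a list of dicts, best first, with "conf" (0 to 1); they miss things now and then, are a little off and sometimes report something else, mostly with a low value. They report only what shows in the picture. A call takes as long as a camera call.
- vision.look_for(camera, label): "point" ([row, column] in pixels, amid what is visible of it).
- vision.outline_of(camera, label): "mask" (480x640 bool, what is visible of it) and "point" ([row, column] in pixels, amid what is visible of it).
The state is a dict: "time": time; "q": joint angles; "joint_velocities": joint speeds; "joint_torque": joint torques, N m; "position": TCP position; "tool_rot": TCP orientation; "ft_force": force on the tool from outside, world axes, zero at the start; "moment": the same for the moment, N m; "grip_width": finger opening in m; "grip_force": force on a finger pad.
Only numpy, scipy, OpenCV 4.12 (cv2) and the standard library are available. Lean on these libraries where they do the work, as an engineer would, in place of code of your own. Each camera call takes 0.05 s, during which the arm holds its last target. There are 200 camera calls.

### The job

Two identical rack hold-down stands are on the desk, and one of them has a tube rack in its lane. On that stand, turn the winged thumbscrew on top clockwise (seen from above) until it seats, then back it off a quarter turn so the rack can just slide, and finish still gripping the wing in that position: do not let go at the end. Leave the other stand's thumbscrew as it is, and do not shift the rack, the sample carrier or the bottle.

Things in the scene. Friction and masses are not known exactly. Their poses are not given: they have to be found in the camera images.
- stand_a: The hold-down stand to work on, fixed to the desk, the one with the tube rack in its lane. Aluminium base plate 180 x 130 x 8 mm; the lane runs along its x between two low rails; a bridge crosses the lane along its y at the middle, 30 mm wide in x, 122 mm long, top 80 mm above the desk (bolt heads to 83 mm). Origin: centre of the plate's underside, on the desk and on the screw's axis; z up.
- stand_a_screw (a joint): Turn of the thumbscrew of stand_a in rad about a vertical axis. It grows clockwise seen from above (screwing in). Hard stop at 4.00 = seated (the foot under the bridge is down on the rack); 0 is fully out. It starts 1.0 to 2.6 rad short of the stop. A quarter turn back from the stop is 2.43. It turns against a friction of about 0.08 N m and stays where it is left; the screw head does not rise or sink as it turns.
- stand_a_wing (a point): Point to grip on the thumbscrew of stand_a, on its axis, 115 mm above the desk. The head is black plastic: an upright flat wing 44 mm long (the point's x, which turns with the screw), 12 mm thick (the point's y) and 34 mm tall, its top 11 mm above this point, standing on a round collar of 30 mm diameter whose top is 23 mm below this point. z up.
- stand_b: The other, identical hold-down stand, its lane empty; fixed to the desk. Origin and axes as for stand_a. Not to be used.
- stand_b_wing (a point): The same grip point on the thumbscrew of stand_b, which must be left alone.
- stand_b_wingtip (a point): Middle of the end face of the wing of stand_b's thumbscrew, 22 mm from the screw's axis; shows whether that screw was turned.
- rack: White plastic tube rack, empty, loose, 76 x 174 x 45 mm, lying in the lane of stand_a under the bridge, its long side (own y) along the lane; its top is 53 mm above the desk. Origin: centre of its underside.
- carrier: Grey ten-place sample carrier, a narrow upright rail 24 x 238 x 69 mm, loose on the desk between the two stands, long side (own y) pointing away from the robot. Origin: centre of its underside.
- bottle: White square wash bottle with a grey cap, 60 x 60 x 128 mm, loose on the desk to the right of the stands. Origin: centre of its underside.

How it is judged:
On the way:
1. the thumbscrew over the rack is screwed in until it seats (value of joint stand_a_screw above 3.95 rad), for 0.1 s.
At the end, for the whole second after the job is handed in: The thumbscrew over the rack stands a quarter turn (within about 12 degrees) back from its stop, at rest, with the fingers still gripping its wing (over 2 N, grasp within 30 mm of the grip point), and the rack lies in its lane, moved by less than 12 mm (value of joint stand_a_screw between 2.21 and 2.65 rad and velocity of joint stand_a_screw between -0.1 and 0.1 rad/s and contact force between the fingers and stand_a_screw above 2 N and distance between the grasp point and stand_a_wing below 0.03 m and z of rack in the frame of stand_a below 0.011 m and distance of rack from where it was at the start of the episode below 0.012 m); the arm keeps its last pose, push and grip.
It fails at once if the other stand's thumbscrew is turned (wing tip moved over 6 mm) (distance of stand_b_wingtip from where it was at the start of the episode above 0.006 m).
It fails at once if the rack is shifted by more than 12 mm (distance of rack from where it was at the start of the episode above 0.012 m).
It fails at once if the sample carrier is shifted by more than 20 mm (distance of carrier from where it was at the start of the episode above 0.02 m).
It fails at once if the bottle is shifted by more than 20 mm (distance of bottle from where it was at the start of the episode above 0.02 m).
It also fails if it takes over 58 s, if anything falls off the work surface, if the arm or the gripper's body presses on something with over 40 N, if the wrist force passes 120 N, or if a joint passes its speed limit or range.

## Working session

There is one attempt and no reset: what is moved stays moved. The work goes in short steps, Python scripts to look and compute and a shell command to move; the robot and the scene stay as the last step left them, time stands still between calls to the robot, and variables do not carry over. Pictures are saved under pics/ and viewed, at most 10 in all, crops included, and the job is handed in when it is done.

```bash
mkdir -p pics
cat > h.py <<'E'
import numpy as np, cv2
from rig import robot, vision, job
def pix2(c,rc,z):
    K=np.array(c["K"]);T=np.array(c["cam_to_world"])
    d=T[:3,:3]@np.linalg.solve(K,[rc[1],rc[0],1.]);o=T[:3,3]
    return o+d*(z-o[2])/d[2]
def proj(c,p):
    T=np.linalg.inv(np.array(c["cam_to_world"]));q=np.array(c["K"])@(T[:3,:3]@np.array(p)+T[:3,3]);return q[:2]/q[2]
E
python3 - <<'E'
from h import *
for n in("top","scene"):
    c=vision.camera(n);cv2.imwrite(f"pics/{n}0.png",c["frame"][:,:,::-1])
    print(n,np.round(c["cam_to_world"],3).tolist())
    for l,z in(("stand_a_wing",.12),("rack",.053),("stand_a",.08),("carrier",.069),("bottle",.128)):
        for r in vision.outline_of(n,l)[:3]:
            print(l,round(r["conf"],2),np.round(r["point"]),r["mask"].sum(),np.round(pix2(c,r["point"],z),3))
o=robot.get_obs();print(o["position"],o["tool_rot"],o["grip_width"],o["time"])
E
```

```text
top [[0.007, -0.989, 0.148, 0.297], [-1.0, -0.006, 0.009, -0.227], [-0.008, -0.148, -0.989, 1.592], [0.0, 0.0, 0.0, 1.0]]
rack 0.91 [249. 351.] 1346 [ 0.514 -0.296  0.053]
stand_a 0.83 [228. 185.] 2998 [0.565 0.155 0.08 ]
stand_a 0.66 [243. 345.] 1521 [ 0.526 -0.28   0.08 ]
stand_a 0.52 [283. 446.] 652 [ 0.42  -0.549  0.08 ]
bottle 0.95 [281. 443.] 623 [ 0.421 -0.531  0.128]
scene [[-0.657, -0.437, 0.615, -0.244], [-0.754, 0.379, -0.536, 0.446], [0.001, -0.816, -0.579, 0.817], [0.0, 0.0, 0.0, 1.0]]
stand_a 0.72 [337. 170.] 4016 [0.495 0.201 0.08 ]
carrier 0.67 [271. 258.] 1108 [ 0.565 -0.065  0.069]
bottle 0.58 [224. 432.] 1062 [ 0.37  -0.463  0.128]
[ 0.23751123 -0.57809582  0.23055075] [9.81070292e-01 1.93651961e-01 5.42267862e-06 6.05494442e-06] 0.08698925345923608 0.6
```

View pics/top0.png

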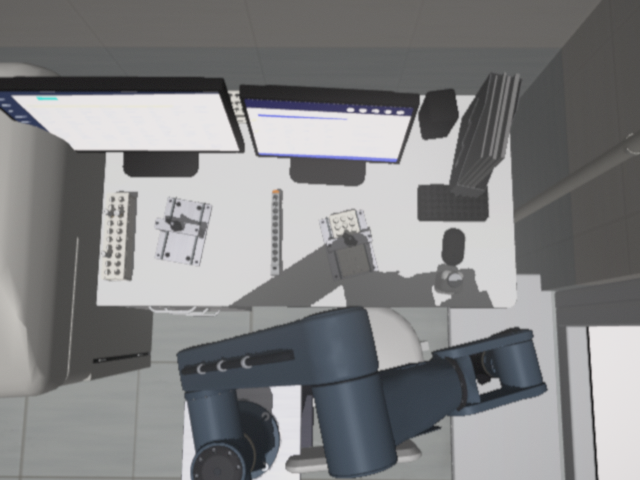

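View pics/scene0.png

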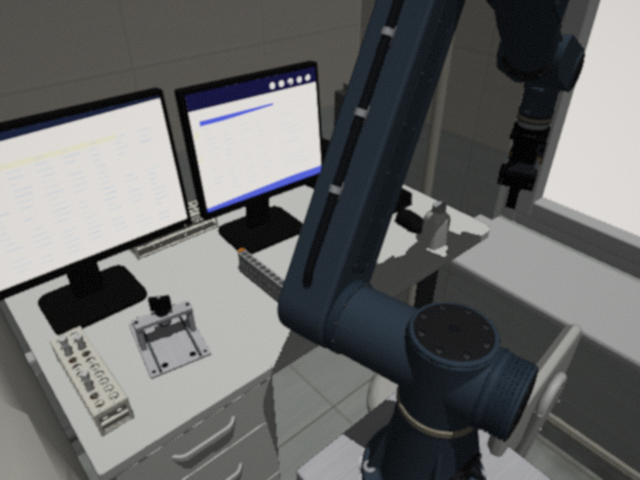

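The top picture shows the stand with the white rack near (row 243, col 347), the empty stand near (230, 185), the carrier at (232, 276) and the bottle at (280, 446). The scene camera can't see stand_a because the arm is in the way. I'll zoom the top view in on the wing.

Run:
```python
from h import *
c=vision.camera("top");f=c["frame"][:,:,::-1]
a=f[203:283,312:385];b=f[192:272,148:221]
g=lambda x:cv2.resize(np.clip(255*(x/255.)**.6,0,255).astype(np.uint8),None,fx=5.4,fy=5.4,interpolation=cv2.INTER_CUBIC)
cv2.imwrite("pics/crop0.png",np.hstack([g(a),g(b)]))
for l in("stand_a_screw","stand_a_wing","stand_b_wing"):
    for r in vision.look_for("top",l)[:4]: print(l,r["conf"],r["point"])
gr=cv2.cvtColor(c["frame"],cv2.COLOR_RGB2GRAY)
print(gr[226:252,336:366])
```

```text
stand_a_screw 0.53 [237.9, 347.7]
stand_a_wing 0.63 [238.6, 350.6]
[[199 207 210 204 200 194 166 150 173 191 180 177 201 205 185 167 159 172
  193 210 214 205 171 145 158 192 204 205 202 203]
 [193 205 205 194 193 199 181 153 151 167 168 185 207 212 207 194 186 197
  209 211 212 209 187 154 155 188 198 198 197 196]
 [168 177 179 183 198 209 206 184 161 156 165 192 210 213 212 201 198 206
  210 209 207 211 199 163 152 177 176 171 168 168]
 [152 148 160 182 204 213 213 199 169 150 151 172 196 210 208 193 196 205
  205 203 199 208 202 166 141 148 138 129 128 127]
 [181 173 179 196 211 214 212 194 151 126 121 135 165 196 199 174 171 175
  176 176 185 202 199 161 127 116 113 114 117 121]
 [208 205 202 205 212 214 209 182 135 109 108 114 134 165 169 148 133 130
  132 138 165 189 178 148 118 111 121 128 141 153]
 [212 212 212 213 213 208 200 163 115  94  99 107 113 126 130 127 117 113
  112 119 141 159 143 127 128 144 157 165 173 184]
 [197 203 209 207 204 193 177 134  91  81  85  95 103 108 111 112 112 110
  108 111 118 122 115 118 131 154 178 186 192 196]
 [179 174 176 177 173 160 142 105
[... 1517 characters left out ...]
 90  86  86  89  96  97
   98  99 105 109 109 111 112 110 109 104  92  95]
 [106 106 106 106 105 105 103 103 103 104 102 101  98  96  97 100 105 108
  108 108 109 111 110 111 111 111 109 106  95  94]
 [105 105 105 104 103 104 104 104 104 105 106 107 108 107 107 106 110 109
  110 111 110 110 110 110 110 111 111 107  96  92]
 [102 102 103 104 105 106 108 108 109 108 109 110 109 109 109 110 110 112
  112 110 111 109 110 111 109 110 110 108 100  91]
 [100 104 107 108 108 109 110 109 109 109 108 110 107 106 109 110 109 108
  109 109 109 109 110 110 109 108 110 110 103  92]
 [102 106 109 109 109 109 109 109 109 108 109 110 110 107 109 109 108 107
  109 110 110 110 109 110 110 109 111 112 104  93]]
```

View pics/crop0.png

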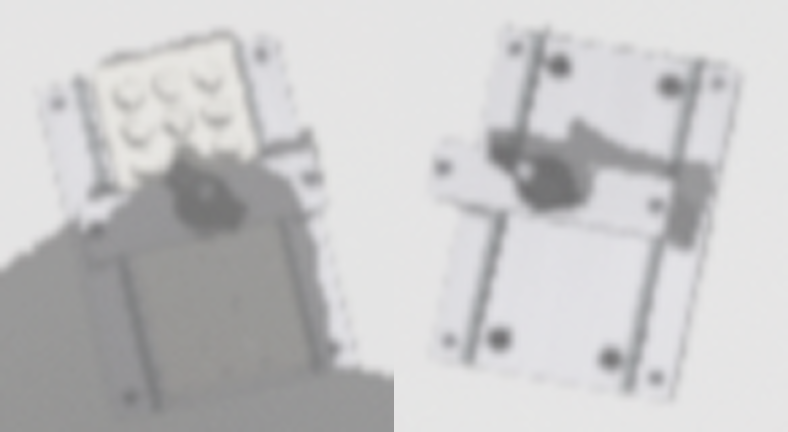

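The crop shows the left stand with the rack, its wing running from upper left (180, 155) to lower right (237, 222) in crop pixels. The stand is tilted about 13°. I'll fit the wing and collar silhouette to get position and yaw.

```bash
cat >> h.py <<'E'
S=8
def render(c,x,y,a,r0,c0,n):
    m=np.zeros((n*S,n*S),np.uint8)
    u=np.array([np.cos(a),np.sin(a)]);v=np.array([-u[1],u[0]]);p=np.array([x,y])
    box=[[*(p+s*.022*u+t*.006*v),z] for s in(-1,1) for t in(-1,1) for z in(.092,.126)]
    t=np.linspace(0,2*np.pi,24);col=[[x+.015*np.cos(k),y+.015*np.sin(k),z] for k in t for z in(.083,.092)]
    for P in(box,col):
        q=np.array([(proj(c,k)-[c0,r0]+.5)*S for k in P]).astype(np.float32)
        cv2.fillConvexPoly(m,cv2.convexHull(q).astype(np.int32),255)
    return cv2.GaussianBlur(cv2.resize(m,(n,n),interpolation=cv2.INTER_AREA)/255.,(0,0),.8)
def fit(c,r0,c0,n,dark,bright):
    from scipy.optimize import minimize
    g=cv2.cvtColor(c["frame"],cv2.COLOR_RGB2GRAY)[r0:r0+n,c0:c0+n].astype(float)
    w=np.clip((bright-g)/(bright-dark),0,1);ctr=pix2(c,(r0+n/2,c0+n/2),.11);best=[]
    for a in np.radians(range(0,180,20)):
        r=minimize(lambda k:((render(c,k[0]/100,k[1]/100,k[2],r0,c0,n)-w)**2).sum(),[ctr[0]*100,ctr[1]*100,a],method="Nelder-Mead",options=dict(initial_simplex=[[ctr[0]*100,ctr[1]*100,a],[ctr[0]*100+.6,ctr[1]*100,a],[ctr[0]*100,ctr[1]*100+.6,a],[ctr[0]*100,ctr[1]*100,a+.3]]))
        best.append((r.fun,r.x[0]/100,r.x[1]/100,np.degrees(r.x[2])%180))
    return sorted(best)
E
python3 - <<'E'
from h import *
c=vision.camera("top")
for b in fit(c,226,337,26,72,105)[:4]: print(np.round(b,4))
# plate centre from crop corners
P=[pix2(c,(203+y/5.4-.4,312+x/5.4-.4),.008) for x,y in((40,90),(275,38),(355,360),(110,412))]
print(np.round(P,3),np.mean(P,0))
print(proj(c,[.53,-.29,.115]))
E
```

```text
[ 4.8021  0.5322 -0.2913 55.5063]
[ 4.837   0.5323 -0.291  54.0474]
[ 4.8737  0.5322 -0.2913 55.2801]
[ 4.8936  0.5322 -0.2913 55.3137]
[[ 0.605 -0.208  0.008]
 [ 0.634 -0.332  0.008]
 [ 0.463 -0.373  0.008]
 [ 0.435 -0.245  0.008]] [ 0.53457391 -0.28950369  0.008     ]
[349.46443238 239.7305271 ]
```

```bash
python3 -m handwheel '[[0.12,-0.05,0,0],[0.24,-0.1,0,0],[0.36,-0.15,0,0],[0.48,-0.19,0,0],[0.6,-0.24,0,0],[0.7,-0.28,0,0],[0.8,-0.32,0,0],[0.9,-0.36,0,0],[0.95,-0.4,0,0],[0.95,-0.4,0,0],[0.95,-0.4,0,0],[0.95,-0.4,0,-0.02],[0.95,-0.4,0,-0.04],[0.95,-0.4,0,-0.06],[0.95,-0.4,0,-0.08],[0.95,-0.4,0,-0.091],[0.95,-0.4,0,-0.091],[0.95,-0.4,0,-0.091]]' 100
python3 - <<'E'
from h import *
o=robot.get_obs();p=np.array(o["position"]);x,y,z,w=o["tool_rot"]
a=2*np.arctan2(y,x);print(p,np.degrees(a),o["q"],o["ft_force"])
d=np.array([.5322,-.2913])-p[:2];print((d@[np.cos(a),np.sin(a)])/.3,(d@[np.sin(a),-np.cos(a)])/.3,(p[2]-.106)/.3)
for n in("top","scene"):
    c=vision.camera(n);
    if n=="scene":print(proj(c,[.5322,-.2913,.115]))
    else:
        f=c["frame"][:,:,::-1][193:293,290:420]; t=cv2.resize(f,(520,400),interpolation=cv2.INTER_CUBIC)
    s=c["frame"][:,:,::-1]
cv2.imwrite("pics/p1.png",np.vstack([t,cv2.resize(s,(520,200))]) )
E
```

```text
time: 2.35
position: [0.4548, -0.3601, 0.2306]
tool_rot: [0.888, 0.461, -0.0, 0.0]
ft_force: [0.5, -0.3, -0.3]
grip_width: 0.0869
grip_force: 0.0
[ 0.45481452 -0.36006504  0.23056198] 54.87692719165152 [-8.61990131e-01  4.66726218e-01  1.54804892e+00 -4.04864771e-04
  1.12649121e+00 -2.48802903e-01] [ 0.45955022 -0.31470793 -0.25331655]
0.3358890607432263 0.07910692527434675 0.41520659662581916
[337.66305125 226.73643883]
```

View pics/p1.png

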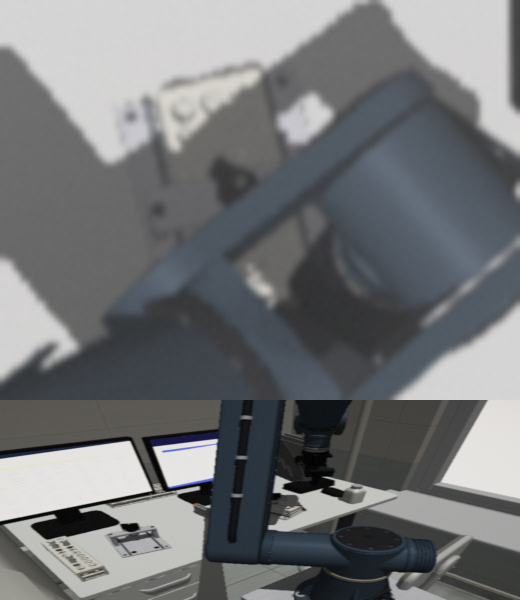

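The wing, now in full shadow, is still at about column 349, row 238 in the top view. That matches the fit, so I'll go above it and then down.

```bash
python3 -m handwheel '[[0.1,0.02,0,0],[0.2,0.05,0,0],[0.3,0.07,0,0],[0.336,0.079,0,0],[0.336,0.079,0,0],[0.336,0.079,0,0],[0.336,0.079,0.08,0],[0.336,0.079,0.16,0],[0.336,0.079,0.23,0],[0.336,0.079,0.28,0],[0.336,0.079,0.32,0],[0.336,0.079,0.35,0],[0.336,0.079,0.38,0],[0.336,0.079,0.4,0],[0.336,0.079,0.415,0],[0.336,0.079,0.415,0],[0.336,0.079,0.415,0]]' 100
python3 - <<'E'
from h import *
o=robot.get_obs();print(o["ft_force"],o["moment"],o["q"][5])
c=vision.camera("scene");u=proj(c,[.5322,-.2913,.115]).astype(int);print(u)
cv2.imwrite("pics/p2.png",cv2.resize(c["frame"][u[1]-50:u[1]+50,u[0]-65:u[0]+65,::-1],(520,400),interpolation=cv2.INTER_CUBIC))
E
```

```text
time: 3.87
position: [0.5329, -0.2898, 0.1063]
tool_rot: [0.887, 0.463, 0.0, 0.0]
ft_force: [-0.8, 0.3, 0.3]
grip_width: 0.087
grip_force: 0.0
[-0.79298404  0.25209568  0.34821144] [-0.00746916 -0.00505364 -0.00013553] -0.0730105200068926
[337 226]
```

View pics/p2.png

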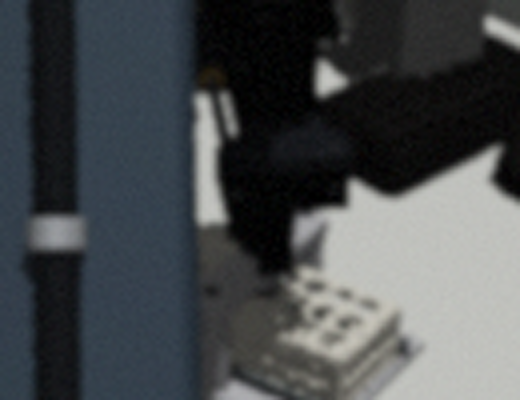

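The crop shows the black gripper right over the rack's bridge. It's too dark to make out the wing, and there is no contact. Next I'll close with moderate force.

```bash
python3 -m handwheel '[[0,0,0,0],[0,0,0,0],[0,0,0,0],[0,0,0,0],[0,0,0,0],[0,0,0,0],[0,0,0,0],[0,0,0,0],[0,0,0,0],[0,0,0,0]]' 0 25
python3 -c "
from h import *
o=robot.get_obs();print(o['moment'],o['grip_width'],o['ft_force'])"
```

```text
time: 4.75
position: [0.5326, -0.2897, 0.106]
tool_rot: [0.887, 0.462, -0.0, -0.0]
ft_force: [-0.1, 0.5, 0.0]
grip_width: 0.0282
grip_force: 0.0
[ 0.02160881 -0.00194996 -0.01303554] 0.028173124214834422 [-0.07610248  0.50456794  0.01455748]
```

```bash
python3 -m handwheel '[[0,0,0,0],[0,0,0,0],[0,0,0,0],[0,0,0,0],[0,0,0,0],[0,0,0,0]]' 0 30
python3 -c "
from h import *
o=robot.get_obs();print(o['moment'],o['grip_width'],o['ft_force'])"
```

```text
time: 5.25
position: [0.5337, -0.2904, 0.1062]
tool_rot: [0.887, 0.462, 0.001, 0.001]
ft_force: [4.3, -3.0, -3.5]
grip_width: 0.0119
grip_force: 30.0
[-0.30914291 -0.72732643  0.00470913] 0.01190389230334023 [ 4.31034559 -2.96384275 -3.50886382]
```

The grip is flat on the 12 mm wing. I'll start turning clockwise.

```bash
python3 -m handwheel '[[0,0,0,0.01],[0,0,0,0.02],[0,0,0,0.03],[0,0,0,0.04],[0,0,0,0.05],[0,0,0,0.06],[0,0,0,0.07],[0,0,0,0.08],[0,0,0,0.09],[0,0,0,0.1],[0,0,0,0.11],[0,0,0,0.12],[0,0,0,0.13],[0,0,0,0.14],[0,0,0,0.15],[0,0,0,0.15]]' 0 30
python3 -c "
from h import *
o=robot.get_obs();print(o['moment'],o['grip_width'],o['ft_force'],o['q'][5])"
```

```text
time: 6.58
position: [0.5329, -0.289, 0.1061]
tool_rot: [1.0, 0.009, 0.0, -0.001]
ft_force: [3.9, 0.6, -1.7]
grip_width: 0.0118
grip_force: 30.0
[ 0.18658494 -0.5539381  -0.09540213] 0.011834389467904764 [ 3.90258954  0.5769839  -1.66551021] 0.870696610775498
```

```bash
python3 -m handwheel '[[0,0,0,0.01],[0,0,0,0.02],[0,0,0,0.03],[0,0,0,0.04],[0,0,0,0.05],[0,0,0,0.06],[0,0,0,0.07],[0,0,0,0.07]]' 0 30
python3 -c "
from h import *
o=robot.get_obs();print(o['moment'],o['grip_width'],o['ft_force'],o['q'][5])"
```

```text
time: 7.25
position: [0.5331, -0.2883, 0.1061]
tool_rot: [0.978, -0.209, 0.0, -0.001]
ft_force: [4.0, 3.1, -0.1]
grip_width: 0.0117
grip_force: 30.0
[ 0.56861379 -0.71044439 -0.00993577] 0.011660325150707536 [ 4.04022193  3.11484833 -0.12925397] 1.3096303623040584
```

```bash
python3 -m handwheel '[[0,0,0,0.01],[0,0,0,0.02],[0,0,0,0.02]]' 0 30
python3 -c "
from h import *
o=robot.get_obs();print(o['moment'],o['grip_width'],o['ft_force'],o['q'][5])"
```

```text
time: 7.5
position: [0.5332, -0.2881, 0.1061]
tool_rot: [0.963, -0.27, 0.0, -0.001]
ft_force: [4.0, 3.6, -0.5]
grip_width: 0.0116
grip_force: 30.0
[ 0.71325691 -0.79085799 -0.0643751 ] 0.011577713105061732 [ 3.98628184  3.58627565 -0.52750572] 1.4350395344908946
```

```bash
python3 -m handwheel '[[0,0,0,0.01],[0,0,0,0.02],[0,0,0,0.02]]' 0 30
python3 -c "
from h import *
o=robot.get_obs();print(o['moment'],o['grip_width'],o['ft_force'],o['q'][5],o['joint_torque'][5])"
```

```text
time: 7.75
position: [0.5329, -0.2878, 0.1062]
tool_rot: [0.944, -0.329, -0.0, -0.001]
ft_force: [4.1, 5.1, 0.2]
grip_width: 0.0124
grip_force: 30.0
[ 0.77685053 -0.72427749  0.54596388] 0.012434217242255834 [4.1237949  5.0869731  0.23290104] 1.5586454747451437 0.8952781744301319
```

```bash
python3 -m handwheel '[[0,0,0,0.01],[0,0,0,0.02],[0,0,0,0.02]]' 0 30
python3 -c "
from h import *
o=robot.get_obs();print(o['moment'],o['grip_width'],o['ft_force'],o['q'][5],o['joint_torque'][5])"
```

```text
time: 8.0
position: [0.5325, -0.2875, 0.1062]
tool_rot: [0.922, -0.387, -0.001, -0.001]
ft_force: [3.7, 5.3, 1.4]
grip_width: 0.0143
grip_force: 32.9
[ 0.90903631 -0.60568876  0.83423727] 0.014253010762567655 [3.69475971 5.34802853 1.42231356] 1.6836016672855836 1.1049061641097069
```

The seat was reached: the moment jumped to 0.55, then 0.83 N m, and the pads spread as they cocked on the wing. From the spread, the stop is at a tool yaw of about -37.5°. The target is +52.5°, so I need 98° counter-clockwise, or -0.273.

```bash
python3 -m handwheel '[[0,0,0,-0.015],[0,0,0,-0.03],[0,0,0,-0.045],[0,0,0,-0.06],[0,0,0,-0.075],[0,0,0,-0.09],[0,0,0,-0.105],[0,0,0,-0.12],[0,0,0,-0.135],[0,0,0,-0.15],[0,0,0,-0.165],[0,0,0,-0.18],[0,0,0,-0.195],[0,0,0,-0.21],[0,0,0,-0.225],[0,0,0,-0.24],[0,0,0,-0.255],[0,0,0,-0.265],[0,0,0,-0.273],[0,0,0,-0.273]]' 0 30
python3 -m handwheel '[[0,0,0,0],[0,0,0,0],[0,0,0,0],[0,0,0,0],[0,0,0,0],[0,0,0,0]]' 0 30
python3 - <<'E'
from h import *
o=robot.get_obs();print(o['moment'],o['grip_width'],o['q'][5],o['joint_torque'][5])
x,y=o["tool_rot"][:2];print(np.degrees(2*np.arctan2(y,x)))
c=vision.camera("top");cv2.imwrite("pics/p3.png",cv2.resize(c["frame"][193:293,290:420,::-1],(520,400),interpolation=cv2.INTER_CUBIC))
E
```

```text
time: 9.67
position: [0.5336, -0.2905, 0.1062]
tool_rot: [0.896, 0.444, 0.001, 0.001]
ft_force: [4.5, -1.4, -2.6]
grip_width: 0.0119
grip_force: 30.0
time: 10.17
position: [0.5336, -0.2905, 0.1062]
tool_rot: [0.897, 0.443, 0.0, 0.001]
ft_force: [5.4, -1.6, -3.9]
grip_width: 0.0121
grip_force: 30.0
[-0.34606182 -0.84689707  0.08547323] 0.012079258464043124 -0.02892463830391075 0.06953902775421739
52.57396739190589
```

View pics/p3.png

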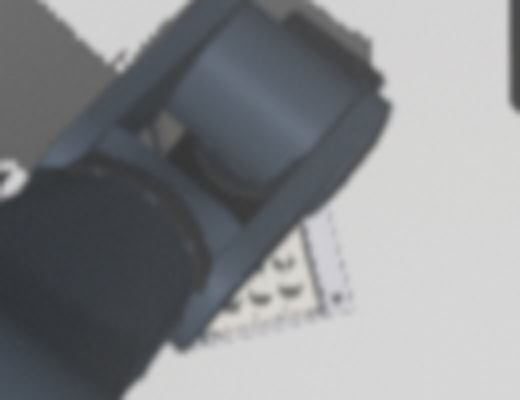

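The wrist hides the screw, but the rack's near end still sits at the plate's front edge (crop about 265, 290). The grip is flat at 12 mm and 30 N, with the yaw at 52.6° as intended.

```bash
python3 -c "
from rig import job
print(job.hand_in())"
```

```text
the job is handed in; nothing more can be done
None
```

I screwed stand_a's thumbscrew in until it seated, backed it off about 90°, and handed the job in with the gripper still holding the wing at 30 N; the hand-in returned no verdict, and the stop position was worked out from the torque jump and how far the pads spread.

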